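# Clear the soap dish and pop the push-to-open lid

### The arm

A 7-joint arm with a two-finger parallel gripper is mounted at the origin on the work surface. World frame = base frame: x ahead of the robot, y to its left, z up, the work surface at z = 0. Lengths are in m, angles in rad, forces in N, time in s.
With the tool pointing down it reaches from about 0.4 to 0.85 m from the base axis. Payload 4.5 kg.
Tool frame: the origin (TCP) lies between the finger pads; the fingertips stand r.finger_overhang ahead of it and the grasp point (between the pads) lies 8 mm behind it (r.finger_overhang is the distance from the TCP to the fingertips, in m); z points along the fingers, x is the direction in which the jaws open and shut, and the axes are right-handed (so a half turn about z gives the same grasp; the last joint's range is limited). The gripper opens to 88 mm and grips with 3 to 60 N. Pads are 18 mm wide; open, the fingers measure 123 mm over their backs; the gripper's body (75 mm by 187 mm) begins 45 mm behind the grasp point.
Start: joints at [-1.257, 0.689, -0.195, 1.565, 0.157, 0.902, -0.215], TCP at [0.173, 0.601, 0.25] pointing down, gripper open.
Joint ranges: [-3.01, 3.01], [-0.46, 2.08], [-1.47, 1.51], [0.13, 2.56], [-1, 4.14], [0.04, 2.09], [-2.66, 2.66]. Speed limits (rad/s): [2.57, 2.57, 3.14, 3.14, 3.14, 3.14, 3.14].

### API

Orientations are given as a unit quaternion [x, y, z, w].
In Python, from plant import r gives the robot as it stands.
- The arm moves only by the tool move_arm, never from a script. Its argument "targets" is a list that holds one entry, the list of rows, each a list of 7 numbers: the turn, a rotation vector about the world's x, y, z in rad, then the shift along the world's x, y, z in m, then the opening, from 0 (shut) to 1 (fully open). A call has 1 to 5 rows; each row shifts and turns the pose as measured when the row begins; what a row does not reach is not made up. A row lasts 1/10 s, in which the tool goes at most 50 mm and 8.59 degrees, less where a joint would pass 70% of its speed; a pose out of reach is approached as far as the arm can. A call with a gripper value outside its range is refused whole. The fingers move at their own pace and stop on an object; "force" is the grip in N (left out, the last holds). Time passes only in rows, so rows that do not move let the fingers close. It gives the time, the measured TCP pose, the force and the opening at its end, in the units of the state.
- r.get_state(): the state, without advancing time (a new reading comes with each control period).
- r.snapshot(name): name is "scene" or "top" or "wrist"; returns a dict with "frame" (400x640x3 uint8, red, green, blue), "K" (3x3 intrinsics, pixels), "T" (4x4, takes a point from camera to world coordinates). Camera axes: x right, y up, looking along -z (the intrinsics and any distortion apply to the point x, -y, -z); pixel columns grow to the right and rows downward; lengths in m; the calibration is good to about 2 mm. A picture is of the moment at which its call begins. There is no depth.
- r.finish_job(): hands the job in, once; it reports no verdict.
Trained networks look in a picture, given as the dict that the camera call returned (one of the last four; its "shot" number tells which), for a name from the list of things; names that differ only in an ending like _2 or _b are one class to them, and where a whole thing is asked for, a point or a joint stands for the part that bears it (a point fixed in the world has none). Each returns a list of dicts, best first, with "score" (0 to 1); they miss things now and then, are a little off and sometimes report something else, mostly with a low value. They report only what shows in the picture. A call takes as long as a camera call. They do not tell look-alikes from the thing itself.
- r.find_in(picture, query): "centre" ([row, column] in pixels, amid what is visible of it).
The state is a dict: "clock": time; "q": joint angles; "qd": joint speeds; "joint_torque": joint torques, N m; "tool_pos": TCP position; "eef_rot": TCP orientation; "contact_force": force on the tool from outside, world axes, zero at the start; "moment": the same for the moment, N m; "opening": opening from 0.0 (shut) to 1.0 (fully open).
Only numpy, scipy, OpenCV 4.12 (cv2) and the standard library are available. Lean on these libraries where they do the work, as an engineer would, in place of code of your own. Each camera call takes 0.05 s, during which the arm holds its last target. There are 200 camera calls.

### The job

The soap dish is standing on the wooden push-to-open lid of the white vanity box. Without picking it up, push the dish off the lid sideways until it stands in the middle of the thin ribbed mat, then press the lid down near its front edge and let go so that its catch releases and the spring lifts it ajar. Leave the lid as it springs up, the dish upright on the mat, and the organizer, brush, trimmer and comb undisturbed.

Things in the scene. Friction and masses are not known exactly. Their poses are not given: they have to be found in the camera images.
- vanity: White countertop vanity box, fixed, 220 mm (its x, depth) x 480 mm (its y, width) x 90 mm high. Origin: centre of its underside, on the counter. Its own -x side is the front, towards the robot; its deck is level at 90 mm. The square wooden lid fills the middle of the deck; the ledges left and right of it (each 163 mm wide) are plain and level.
- lid (a joint): Hinge angle of the wooden lid, rad. 0: shut and latched. Negative: pressed in (stop at -0.06, about 8 mm at the press spot). Positive: open; the hinge runs along the vanity's y at the lid's far (+x) edge and the front edge rises. Once the catch has let go and the finger withdraws, the spring lifts the lid to about 0.4 rad (front edge about 60 mm up); it does not latch again.
- lid_centre (a point): Centre of the lid's top surface. The lid is 150 x 150 mm, 10 mm thick; shut, its top is level at 92 mm, 2 mm proud of the deck, and it spans -90 to +60 mm in the vanity's x and -75 to +75 mm in its y. Moves with the lid.
- press_spot (a point): Point on the lid's top, over the catch: midway along the front edge, 18 mm in from it; moves with the lid. Pressing here about 5 mm in (7 to 9 N) releases the catch; the released lid follows the finger up.
- dish: White ceramic open soap dish with a bar of soap, loose, 105 mm (its x) x 72 mm (its y) x 26 mm high, about 0.2 kg. Origin: centre of its underside; starts on the lid (92 mm high), its long side roughly along the vanity's x, turned up to 0.25 rad. Slides when pushed on its side.
- mat: Thin ribbed dark mat, 120 mm (its x) x 115 mm (its y), under 1 mm thick, no obstacle to sliding, lying on either the left or the right ledge of the vanity (centre about 165 mm from the vanity's middle). Origin: its centre at deck height (90 mm).
- organizer: Clear acrylic organizer with four compartments, loose, 100 mm (its x) x 80 mm (its y) x 60 mm high (contents to 69 mm), standing on the ledge opposite the mat. Origin: centre of its underside. Leave alone.
- brush: Shaving brush with wooden handle, 42 mm across, 104 mm tall, standing on the counter beyond the vanity's left (+y) end. Origin: centre of its underside. Leave alone.
- trimmer: Black cordless trimmer lying on the counter beyond the vanity's right (-y) end, 150 mm long (its x) with a 16 mm steel head at its +x end, 40 mm wide, 30 mm high. Origin: centre of the underside of its black case. Leave alone.
- comb: Steel comb lying crosswise on the counter in front of the vanity, 170 mm long (its y) x 28 mm x 5 mm. Origin: centre of its underside. Leave alone.
Things that resemble listed ones, but are neither listed nor needed, are in the scene too. There is more than one size of the dish; the one meant has the size given above.

How it is judged:
By the outcome, as a careful person would: the job done as asked, in the order asked, and still so for the second after the job is handed in, with the robot touching nothing.
It also fails if it takes over 50 s, if anything falls off the work surface, if the arm or the gripper's body presses on something with over 40 N, if the wrist force passes 120 N, or if a joint passes its speed limit or range.

## Working session

There is one attempt and no reset: what is moved stays moved. The work goes in short steps, Python scripts to look and compute and a tool call to move; the robot and the scene stay as the last step left them, time stands still between calls to the robot, and variables do not carry over. Pictures are saved under pics/ and viewed, about 8 in all and at most 12, crops included, and the job is handed in when it is done.

Besides the shell and the picture viewer there is one more tool, called after "Request:" as a command line: name --argument value ..., lists and objects as JSON in quotes. move_arm: Moves the arm, as the interface text tells. Its arguments: {"type":"object","properties":{"targets":{"type":"array","items":{"type":"array","items":{"type":"array","items":{"type":"number"}}}},"force":{"type":"number"}},"required":["targets"]}

```bash
mkdir -p pics; cat > h.py <<'E'
import numpy as np, cv2
from plant import r
def save(s,n): cv2.imwrite(f'pics/{n}.png', cv2.cvtColor(s['frame'],cv2.COLOR_RGB2BGR))
def px2w(s,row,col,z):
    K,T=np.array(s['K']),np.array(s['T']); d=np.linalg.solve(K,[col,row,1.]); d=T[:3,:3]@[d[0],-d[1],-d[2]]
    o=T[:3,3]; return o+d*(z-o[2])/d[2]
def w2px(s,p):
    K,T=np.array(s['K']),np.array(s['T']); c=T[:3,:3].T@(np.array(p)-T[:3,3]); u=K@[c[0],-c[1],-c[2]]; return u[1]/u[2],u[0]/u[2]
E
python3 - <<'E'
from h import *
print({k:v for k,v in r.get_state().items() if k in('clock','tool_pos','eef_rot','opening','contact_force')}, r.finger_overhang)
for n in('top','scene'):
    s=r.snapshot(n); save(s,n+'0'); print(n,[k for k in s], np.round(s['T'],3).tolist(), np.round(s['K'],1).tolist(), s.get('dist'))
    for q in('dish','lid','mat','organizer','vanity','brush','trimmer','comb'):
        print(q,[(round(d['score'],2),np.round(d['centre'])) for d in r.find_in(s,q)[:3]])
E
```

```text
{'clock': 0.0, 'tool_pos': array([0.17247257, 0.60009284, 0.24891758]), 'eef_rot': array([ 7.98780537e-01,  6.01621826e-01, -6.87080484e-04,  6.00637998e-04]), 'contact_force': array([ 0.03449531, -0.71814653, -0.15134026]), 'opening': 0.9955691011329285} 0.011
top ['frame', 'K', 'T', 'shot'] [[0.012, 0.997, -0.072, 0.494], [-1.0, 0.01, -0.016, 0.001], [-0.016, 0.073, 0.997, 1.107], [0.0, 0.0, 0.0, 1.0]] [[456.6, 0.0, 322.3], [0.0, 456.6, 203.8], [0.0, 0.0, 1.0]] None
dish [(0.88, array([106., 319.])), (0.85, array([309., 403.])), (0.81, array([218., 312.]))]
lid [(0.95, array([205., 328.]))]
mat [(0.59, array([217., 239.])), (0.56, array([204., 329.]))]
organizer [(0.95, array([212., 392.])), (0.73, array([196., 328.])), (0.61, array([202., 327.]))]
vanity [(0.9, array([196., 329.]))]
brush [(0.67, array([188., 176.]))]
trimmer [(0.94, array([211., 457.]))]
comb [(0.92, array([271., 308.]))]
scene ['frame', 'K', 'T', 'shot'] [[0.809, -0.323, 0.491, 1.211], [0.587, 0.458, -0.667, -0.846], [-0.01, 0.828, 0.56, 0.823], [0.0, 0.0, 0.0, 1.0]] [[464.2, 0.0, 325.3], [0.0, 464.2, 193.0], [0.0, 0.0, 1.0]] None
dish [(0.9, array([245., 399.])), (0.82, array([218., 220.]))]
lid [(0.91, array([192., 331.]))]
mat [(0.93, array([163., 352.]))]
organizer [(0.9, array([208., 284.]))]
vanity [(0.97, array([222., 322.]))]
brush [(0.57, array([155., 390.]))]
trimmer [(0.63, array([274., 248.]))]
comb []
```

View pics/top0.png

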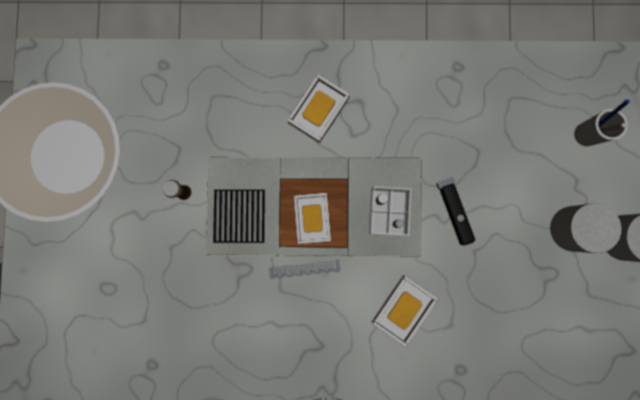

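View pics/scene0.png

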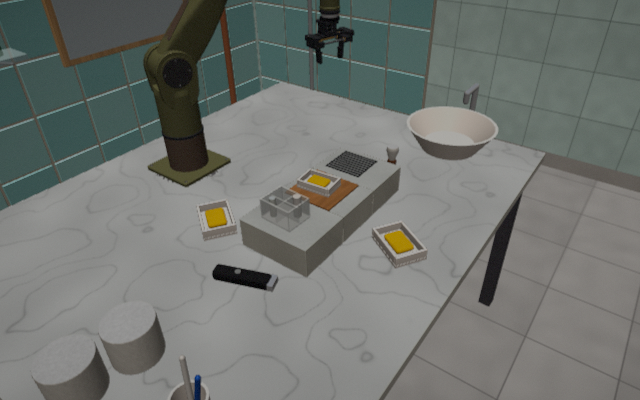

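The top view shows the mat left (+y) at about (217, 239) and the dish on the lid at (218, 312). The organizer is right at (212, 392), with look-alike dishes on the counter at (106, 319) and (309, 403). Next I measure them by segmentation.

```bash
cat >> h.py <<'E'
def rect(s,mask,box,z):
    """min-area rect of mask within box (r0,r1,c0,c1) mapped to height z"""
    m=np.zeros(mask.shape,np.uint8); a,b,c,d=box; m[a:b,c:d]=mask[a:b,c:d]
    m=cv2.morphologyEx(m,cv2.MORPH_CLOSE,np.ones((9,9)))
    cs=max(cv2.findContours(m,0,2)[0],key=cv2.contourArea)[:,0,:]
    P=np.array([px2w(s,y,x,z)[:2] for x,y in cs],np.float32)*1000
    (c,sz,an)=cv2.minAreaRect(P); return np.round(c,1),np.round(sz,1),round(an,1)
def masks(s):
    h=cv2.cvtColor(s['frame'],cv2.COLOR_RGB2HSV).astype(int); H,S,V=h[...,0],h[...,1],h[...,2]
    return dict(wood=(S>110)&(H<16)&(V<190),dark=V<60,soap=(S>150)&(H>=16)&(H<32)&(V>120),white=(V>185)&(S<60))
E
python3 - <<'E'
from h import *
s=r.snapshot('top'); M=masks(s)
for n,b,z in(('wood',(160,260,275,355),.092),('dark',(180,250,205,275),.09),('soap',(195,240,290,335),.112),('white',(185,250,287,338),.118)):
    print(n,rect(s,M[n].astype(np.uint8),b,z))
a=cv2.resize(cv2.cvtColor(s['frame'],cv2.COLOR_RGB2BGR)[150:290,200:430],None,fx=3.4,fy=3.4,interpolation=2); cv2.imwrite('pics/crop.png',a)
t=r.snapshot('scene')
for d in r.find_in(t,'dish'): print(np.round(d['centre']))
E
```

```text
wood (array([548.5,  37.7]), array([149.4, 149.7]), 0.5)
dark (array([538.8, 204.9]), array([116.4, 113.4]), 0.6)
soap (array([534.9,  40.1]), array([55.1, 37.9]), 5.8)Traceback (most recent call last):
  File "<stdin>", line 4, in <module>
  File "h.py", line 13, in rect
    cs=max(cv2.findContours(m,0,2)[0],key=cv2.contourArea)[:,0,:]
       ~~~^^^^^^^^^^^^^^^^^^^^^^^^^^^^^^^^^^^^^^^^^^^^^^^^
ValueError: max() iterable argument is empty
```

```bash
python3 - <<'E'
from h import *
s=r.snapshot('top'); M=masks(s)
w=M['wood'].astype(np.uint8)
m=np.zeros_like(w); m[182:247,283:346]=1-w[182:247,283:346]
m=cv2.morphologyEx(m,cv2.MORPH_OPEN,np.ones((3,3)))
print('dish',rect(s,m,(182,247,283,346),.118),rect(s,m,(182,247,283,346),.105))
f=s['frame'];print(f[218,296:330:4].tolist(), f[170,300],f[309,390:396].tolist())
a=cv2.resize(cv2.cvtColor(f,cv2.COLOR_RGB2BGR)[150:290,200:430],None,fx=3.4,fy=3.4,interpolation=2); cv2.imwrite('pics/crop.png',a)
t=r.snapshot('scene')
a=cv2.resize(cv2.cvtColor(t['frame'],cv2.COLOR_RGB2BGR)[130:280,230:420],None,fx=4,fy=4,interpolation=2); cv2.imwrite('pics/crop2.png',a)
M=masks(t)['soap'].astype(np.uint8); M2=np.zeros_like(M); M2[160:200,295:345]=M[160:200,295:345]; ys,xs=np.nonzero(M2); 
for z in(.105,.112,.118): print(z,px2w(t,ys.mean(),xs.mean(),z))
E
```

```text
dish (array([535.5,  39.9]), array([108.4,  75.4]), 5.6) (array([536. ,  40.4]), array([109.8,  76.4]), 5.6)
[[150, 146, 144], [162, 162, 164], [151, 110, 35], [154, 115, 37], [152, 114, 35], [153, 114, 36], [149, 111, 40], [165, 164, 166], [144, 138, 134]] [127 128 122] [[149, 147, 144], [133, 120, 105], [132, 102, 59], [143, 105, 34], [154, 113, 33], [155, 115, 35]]
0.105 [0.52879313 0.05129396 0.105     ]
0.112 [0.53544281 0.04254738 0.112     ]
0.118 [0.54114254 0.0350503  0.118     ]
```

View pics/crop.png

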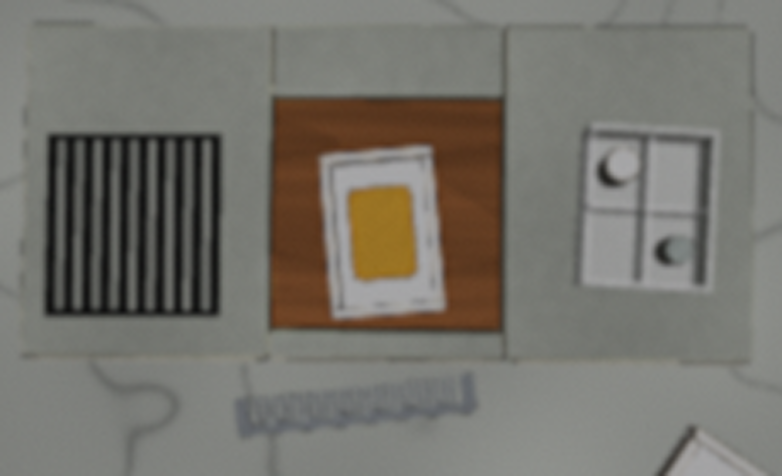

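Request:
move_arm --targets '[[[0,0,-0.1425,0.024,-0.042,0,0.5],[0,0,-0.1425,0.024,-0.042,0,0.5],[0,0,-0.1425,0.024,-0.042,0,0.5],[0,0,-0.1425,0.024,-0.042,0,0.5],[0,0,-0.1425,0.024,-0.042,0,0.5]]]'

```text
clock: 1.55
tool_pos: [0.2892, 0.3916, 0.25]
eef_rot: [0.96, 0.279, 0.002, -0.005]
contact_force: [1.1, 0.5, -0.5]
opening: 0.57
```

Request:
move_arm --targets '[[[0,0,-0.1425,0.024,-0.042,0,0.5],[0,0,-0.1425,0.024,-0.042,0,0.5],[0,0,-0.1425,0.024,-0.042,0,0.5],[0,0,-0.1425,0.024,-0.042,0,0.5],[0,0,0,0.024,-0.042,0,0.5]]]'

```text
clock: 2.05
tool_pos: [0.4131, 0.1744, 0.2517]
eef_rot: [1.0, -0.015, 0.006, -0.006]
contact_force: [1.0, 0.7, 0.1]
opening: 0.502
```

Request:
move_arm --targets '[[[0,0,0.01,0.024,-0.041,0,0.5],[0,0,0.01,0.024,-0.041,0,0.5],[0,0,0.01,0.024,-0.041,0,0.5],[0,0,0,0.024,-0.041,0,0.5],[0,0,0,0.024,-0.041,0,0.5]]]'

```text
clock: 2.55
tool_pos: [0.5376, -0.0392, 0.253]
eef_rot: [1.0, 0.001, 0.008, -0.007]
contact_force: [-0.4, -0.3, 0.2]
opening: 0.5
```

Request:
move_arm --targets '[[[0,0,0,0,0,0,0.5],[0,0,0,0,0,0,0.5]]]'

```text
clock: 2.75
tool_pos: [0.5407, -0.0481, 0.2532]
eef_rot: [1.0, -0.006, 0.01, -0.005]
contact_force: [-0.5, 0.8, -0.9]
opening: 0.5
```

```bash
python3 - <<'E'
from h import *
s=r.get_state();print(s['tool_pos'],s['eef_rot'],s['contact_force'])
s=r.snapshot('wrist'); save(s,'wr1')
t=r.snapshot('top')
for d in r.find_in(t,'organizer')[:2]: print(d['score'],d['centre'],px2w(t,*d['centre'],.13), px2w(t,212,370,.15))
E
```

```text
[ 0.54066689 -0.04810152  0.25321639] [ 0.99992335 -0.00557929  0.01008491 -0.00452412] [-0.53570966  0.77131195 -0.90365454]
0.16 [271.0, 304.0] [0.4214481  0.05472651 0.13      ] [ 0.54733666 -0.08299452  0.15      ]
```

View pics/wr1.png

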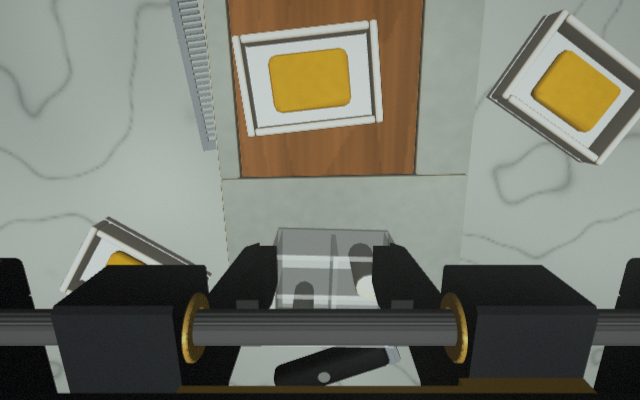

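Request:
move_arm --targets '[[[-0.009,0.02,0.02,-0.004,0.021,-0.03,0.5],[0,0,0,0,0,-0.03,0.5],[0,0,0,0,0,-0.03,0.5],[0,0,0,0,0,-0.02,0.5],[0,0,0,0,0,0,0.5]]]'

```text
clock: 3.4
tool_pos: [0.535, -0.0146, 0.1422]
eef_rot: [1.0, 0.014, 0.002, -0.002]
contact_force: [-0.3, -0.5, -0.9]
opening: 0.502
```

Request:
move_arm --targets '[[[0,0,-0.015,0.002,-0.012,0,0.5],[0,0,0,0,0,0,0.5],[0,0,0,0,0,-0.014,0.5],[0,0,0,0,0,-0.012,0.5],[0,0,0,0,0,0,0.5]]]'

```text
clock: 3.9
tool_pos: [0.5399, -0.0259, 0.1203]
eef_rot: [1.0, 0.007, 0.006, -0.002]
contact_force: [0.1, -0.3, -0.1]
opening: 0.501
```

Request:
move_arm --targets '[[[0,0.01,0,-0.003,0,-0.009,0.5],[0,0,0,0,0,0,0.5],[0,0,0,0,0,0,0.5]]]'

```text
clock: 4.2
tool_pos: [0.5374, -0.0261, 0.1118]
eef_rot: [1.0, 0.007, 0.001, -0.003]
contact_force: [0.1, 0.2, -0.4]
opening: 0.497
```

Request:
move_arm --targets '[[[0,0,0,0,0.008,0,0.5],[0,0,0,0,0.01,0,0.5],[0,0,0,0,0.01,0,0.5],[0,0,0,0,0.01,0,0.5],[0,0,0,0,0.01,0,0.5]]]'

```text
clock: 4.7
tool_pos: [0.5375, 0.0247, 0.1125]
eef_rot: [1.0, 0.006, 0.002, -0.002]
contact_force: [-0.4, -0.1, -0.4]
opening: 0.5
```

```bash
cat > look.py <<'E'
from h import *
import sys
s=r.get_state();print(s['tool_pos'],s['eef_rot'],s['contact_force'])
s=r.snapshot('wrist'); save(s,sys.argv[1])
M=masks(s)['soap'].astype(np.uint8); n,l,st,c=cv2.connectedComponentsWithStats(M)
for i in range(1,n):
    if st[i,4]>800:
        a,b,w,h=st[i,:4]; print(st[i,:5],[(z,np.round(px2w(s,c[i][1],c[i][0],z)[:2]*1000,1)) for z in(.110,.112)],rect(s,(l==i).astype(np.uint8),(0,400,0,640),.111))
E
python3 look.py wr2
```

```text
[0.53746364 0.02472244 0.11246851] [ 0.99997786  0.00610887  0.00152301 -0.00215434] [-0.38277362 -0.14985436 -0.3947811 ]
[  247   114   152   102 14840] [(0.11, array([535.9,  71.9])), (0.112, array([535.9,  72.3]))] (array([535.9,  71.1]), array([58.8, 40.6]), 0.7)
```

View pics/wr2.png

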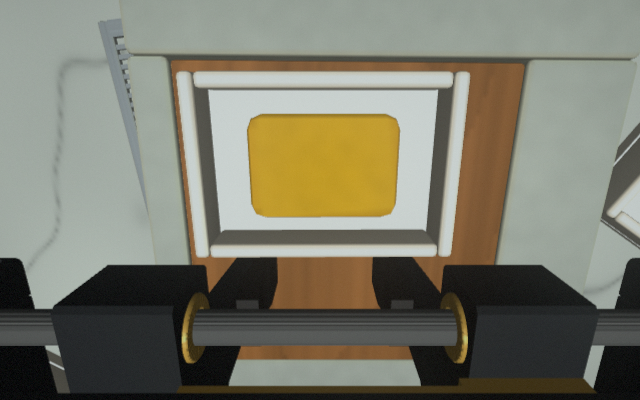

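The dish is square against both fingers, at about (536, 71) mm. I'll keep pushing.

Request:
move_arm --targets '[[[0,0,0,0.0006,0.012,0,0.5],[0,0,0,0.0006,0.012,0,0.5],[0,0,0,0.0006,0.012,0,0.5],[0,0,0,0.0006,0.012,0,0.5],[0,0,0,0.0006,0.012,0,0.5]]]'

```text
clock: 5.25
tool_pos: [0.5407, 0.0911, 0.1127]
eef_rot: [1.0, 0.007, 0.002, -0.002]
contact_force: [-1.2, 0.4, -0.2]
opening: 0.5
```

Request:
move_arm --targets '[[[0,0,0,0.0006,0.011,0,0.5],[0,0,0,0,0.011,0,0.5],[0,0,0,0,0.009,0,0.5],[0,0,0,0,0.007,0,0.5],[0,0,0,0,0.005,0,0.5]]]'

```text
clock: 5.75
tool_pos: [0.5411, 0.1396, 0.1126]
eef_rot: [1.0, 0.008, 0.002, -0.003]
contact_force: [0.4, -1.8, 0.0]
opening: 0.5
```

```bash
cat >> look.py <<'E'
t=r.snapshot('top'); print('top',rect(t,masks(t)['dark'].astype(np.uint8)*0+masks(t)['soap'].astype(np.uint8),(190,245,215,335),.11))
E
python3 look.py wr3
```

```text
[0.54111137 0.13960374 0.11259125] [ 0.9999635   0.00795506  0.00161464 -0.00266437] [ 0.41942373 -1.75646544  0.03956133]
[  248   114   150   100 14290] [(0.11, array([539.2, 187.2])), (0.112, array([539.2, 187.5]))] (array([539.3, 186.3]), array([57.8, 39.8]), 0.9)Traceback (most recent call last):
  File "look.py", line 9, in <module>
    t=r.snapshot('top'); print('top',rect(t,masks(t)['dark'].astype(np.uint8)*0+masks(t)['soap'].astype(np.uint8),(190,245,215,335),.11))
                                     ~~~~^^^^^^^^^^^^^^^^^^^^^^^^^^^^^^^^^^^^^^^^^^^^^^^^^^^^^^^^^^^^^^^^^^^^^^^^^^^^^^^^^^^^^^^^^^^^^^^
  File "h.py", line 13, in rect
    cs=max(cv2.findContours(m,0,2)[0],key=cv2.contourArea)[:,0,:]
       ~~~^^^^^^^^^^^^^^^^^^^^^^^^^^^^^^^^^^^^^^^^^^^^^^^^
ValueError: max() iterable argument is empty
```

Request:
move_arm --targets '[[[0,0,0,0,0.005,0,0.5],[0,0,0,0,0.005,0,0.5],[0,0,0,0,0.004,0,0.5],[0,0,0,0,0.002,0,0.5],[0,0,0,0,0,0,0.5]]]'

```text
clock: 6.35
tool_pos: [0.5412, 0.1557, 0.1126]
eef_rot: [1.0, 0.007, 0.002, -0.002]
contact_force: [0.9, -2.3, 0.2]
opening: 0.5
```

```bash
sed -i '$d' look.py; python3 look.py wr4
```

```text
[0.54118584 0.15565784 0.11255076] [ 0.9999702   0.00715747  0.0015287  -0.00245448] [ 0.87447353 -2.26063675  0.21723442]
[  248   114   149   100 14300] [(0.11, array([539.3, 203.2])), (0.112, array([539.3, 203.6]))] (array([539.3, 202.4]), array([57.8, 39.8]), 0.8)
```

View pics/wr4.png

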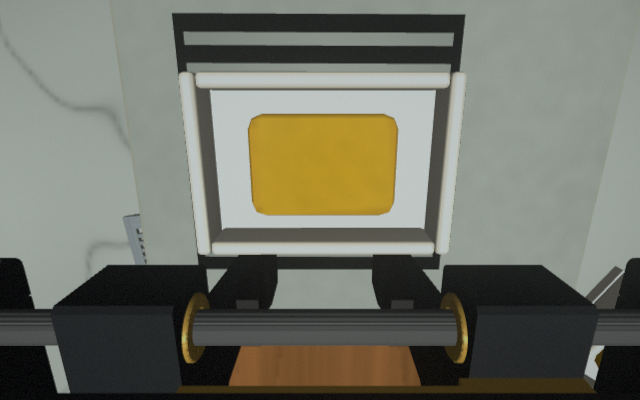

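```bash
python3 - <<'E'
from h import *
s=r.snapshot('wrist')
f=lambda L,z:np.round(np.mean([px2w(s,*p,z)[:2]*1000 for p in L],0),1)
print('mat',[np.round(px2w(s,*p,.09)[:2]*1000,1) for p in[(14,173),(14,465),(269,200),(269,440)]],f([(14,173),(14,465),(269,200),(269,440)],.09))
print('dish rim',f([(73,180),(73,466),(255,198),(255,449)],.116), px2w(s,72,320,.116)[1],px2w(s,255,320,.116)[1])
E
```

```text
mat [array([477.3, 260.5]), array([597. , 262.3]), array([478.7, 145.5]), array([599. , 147.1])] [538.  203.8]
dish rim [539.7 201.3] 0.236955794445541 0.1658517518710633
```

Request:
move_arm --targets '[[[0,0,0,0,0.0025,0,0.5],[0,0,0,0,0,0,0.5],[0,0,0,0,-0.012,0,0.5],[0,0,0,0,-0.02,0.005,0.5],[0,0,0,0,-0.02,0.02,0.5]]]'

```text
clock: 6.95
tool_pos: [0.5393, 0.1075, 0.1359]
eef_rot: [1.0, 0.01, -0.001, -0.003]
contact_force: [0.8, -0.5, 0.4]
opening: 0.505
```

Request:
move_arm --targets '[[[0,0,0,0,-0.02,0.03,0],[0,0,0,-0.012,-0.02,0.01,0],[0,0,0,-0.012,-0.02,0,0],[0,0,0,-0.012,0,0,0],[0,0,0,-0.012,0,0,0]]]'

```text
clock: 7.45
tool_pos: [0.4923, 0.0363, 0.1799]
eef_rot: [1.0, 0.005, 0.003, -0.002]
contact_force: [-0.2, 0.4, -0.7]
opening: 0.07
```

```bash
python3 look.py wr5; python3 - <<'E'
from h import *
t=r.snapshot('top'); M=masks(t); save(t,'top5')
m=np.zeros((400,640),np.uint8)
print('wood',rect(t,M['wood'].astype(np.uint8),(160,260,275,355),.092))
h=cv2.cvtColor(t['frame'],cv2.COLOR_RGB2HSV); so=((h[...,1]>150)&(h[...,0]>=16)&(h[...,0]<32)&(h[...,2]>90)).astype(np.uint8)
print('soap',rect(t,so,(190,245,215,275),.11), 'mat',rect(t,M['dark'].astype(np.uint8),(180,250,205,275),.09))
E
```

```text
[0.49227306 0.03634034 0.17993214] [ 0.99998008  0.00507624  0.00316662 -0.00201304] [-0.16044033  0.44256015 -0.72227237]
[ 116  353   44   33 1041] [(0.11, array([361.8, -78.9])), (0.112, array([363. , -77.1]))] (array([359.4, -75.7]), array([31.4, 27.4]), 0.3)
wood (array([549.5,  38.4]), array([149.3, 148.6]), 89.3)
soap (array([541.1, 203.5]), array([55.2, 37.4]), 1.4) mat (array([531.3, 193. ]), array([131.7, 136.1]), 0.6)
```

Request:
move_arm --targets '[[[0,0,0,0,0,-0.025,0],[0,0,0,0,0,-0.025,0],[0,0,0,0,0,-0.01,0],[0,0,0,0,0,0,0],[0,0,0,0,0,0,0]]]'

```text
clock: 8.05
tool_pos: [0.4949, 0.0358, 0.1191]
eef_rot: [1.0, 0.005, 0.005, -0.002]
contact_force: [-1.2, 1.0, 0.2]
opening: 0.007
```

Request:
move_arm --targets '[[[0,0.006,0,-0.003,0.001,-0.01,0],[0,0,0,0,0,-0.004,0],[0,0,0,0,0,-0.003,0],[0,0,0,0,0,-0.003,0]]]'

```text
clock: 8.45
tool_pos: [0.4933, 0.0371, 0.1003]
eef_rot: [1.0, 0.005, 0.004, -0.003]
contact_force: [-3.0, 0.1, 9.2]
opening: 0.006
```

Request:
move_arm --targets '[[[0,0,0,-0.001,0,-0.003,0],[0,0,0,0,0,-0.002,0]]]'

```text
clock: 8.65
tool_pos: [0.4931, 0.037, 0.0966]
eef_rot: [1.0, 0.005, 0.005, -0.003]
contact_force: [-3.7, -0.6, 9.6]
opening: 0.007
```

Request:
move_arm --targets '[[[0,0,0,0,0,-0.001,0],[0,0,0,0,0,0.015,0],[0,0,0,0,0,0.03,0],[0,0,0,0,0,0.04,0],[0,0,0,0,0,0.04,0]]]'

```text
clock: 9.15
tool_pos: [0.4908, 0.0369, 0.2212]
eef_rot: [1.0, 0.005, 0.002, -0.002]
contact_force: [0.6, -0.2, -1.0]
opening: 0.003
```

Request:
move_arm --targets '[[[0,0,0,-0.02,0,0.03,0],[0,0,0,-0.02,0,0.02,0],[0,0,0,-0.02,0,0,0],[0,0,0,0,0,0,0],[0,0,0,0,0,0,0]]]'

```text
clock: 9.65
tool_pos: [0.4329, 0.0374, 0.2791]
eef_rot: [1.0, 0.005, 0.009, -0.004]
contact_force: [0.5, 0.4, -0.9]
opening: 0.003
```

```bash
python3 - <<'E'
from h import *
s=r.get_state();print(s['clock'],s['tool_pos'],s['contact_force'])
t=r.snapshot('scene'); u=r.snapshot('top')
g=lambda s,a,b,c,d:cv2.resize(cv2.cvtColor(s['frame'],cv2.COLOR_RGB2BGR)[a:b,c:d],(700,300),interpolation=2)
cv2.imwrite('pics/end.png',np.vstack([g(t,120,290,180,460),g(u,140,290,160,480)]))
h=cv2.cvtColor(u['frame'],cv2.COLOR_RGB2HSV); so=((h[...,1]>150)&(h[...,0]>=16)&(h[...,0]<32)&(h[...,2]>90)).astype(np.uint8)
print('soap',rect(u,so,(190,245,215,275),.11))
for q in('organizer','brush','trimmer','comb'): print(q,[(round(d['score'],2),d['centre']) for d in r.find_in(u,q)[:1]])
E
```

```text
9.65 [0.43294989 0.03740405 0.27912732] [ 0.53965353  0.42131456 -0.86050144]
soap (array([541. , 203.5]), array([55.2, 37.4]), 1.4)
organizer [(0.76, [210.0, 391.9])]
brush [(0.82, [189.6, 178.9])]
trimmer [(0.72, [209.8, 458.4])]
comb [(0.42, [265.8, 336.4])]
```

View pics/end.png

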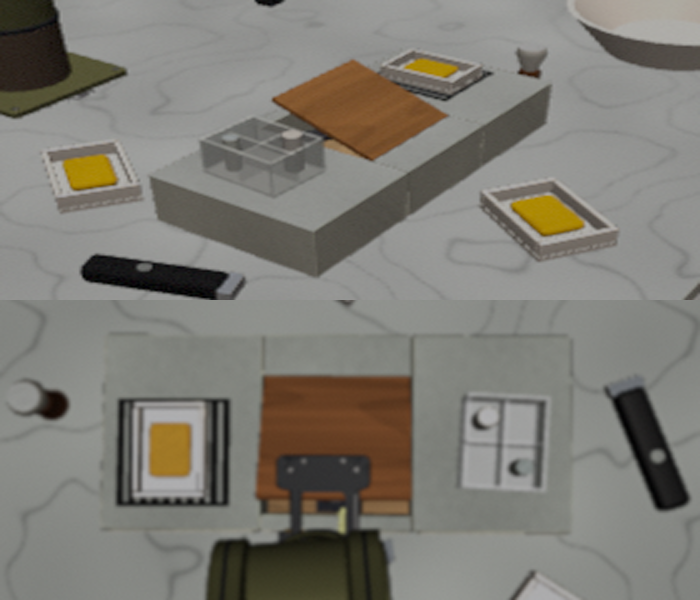

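The lid stands ajar, the dish sits centred on the mat, and the organizer, brush and trimmer are in place. The arm hides most of the comb. I'm handing in.

```bash
python3 -c "
from h import *
print(r.finish_job())"
```

```text
the job is handed in; nothing more can be done
None
```

I pushed the dish off the lid with two half-open fingers until it stood on the mat. Then I closed the fingers, pressed the lid about 6 mm in at its front edge (about 10 N) and withdrew. The catch released and the lid sprang ajar. The job was handed in at about 10 s of robot time.

**Dish:** The last top view puts its centre at (541, 203.5) mm, turned about 1°. The mat centre measured (539, 205) mm from the first top picture and (538, 204) mm from the wrist camera, so the dish is within about 3 mm of the middle. A mat reading taken after the dish was on it came out at (531, 193) mm. I discounted that one because the dish covers most of the mat.

**Lid:** In the final scene view it stands open with the gripper well clear.

**Other items:** The organizer, brush and trimmer showed no visible movement, their detections agreeing within about 3 pixels of the first ones. The arm partly hid the comb in the last picture, so I could not confirm its position. The arm stayed well above it throughout.

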